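# Dispense one spacer and nudge it into the pick-up lane

### The arm

A 6-joint arm with a two-finger parallel gripper is mounted at the origin on the work surface. World frame = base frame: x ahead of the robot, y to its left, z up, the work surface at z = 0. Lengths are in m, angles in degrees, forces in N, time in s.
With the tool pointing down it reaches from about 0.3 to 0.75 m from the base axis. Payload 8.5 kg.
Tool frame: the origin (TCP) lies between the finger pads; the fingertips stand 22 mm ahead of it and the grasp point (between the pads) lies 3 mm ahead of it (env.nose_length is the distance from the TCP to the fingertips, in m); z points along the fingers, x is the direction in which the jaws open and shut, and the axes are right-handed (so a half turn about z gives the same grasp; the last joint's range is limited). The gripper opens to 85 mm and grips with 20 to 120 N. Pads are 22 mm wide; open, the fingers measure 114 mm over their backs; the gripper's body (76 mm by 85 mm) begins 54 mm behind the grasp point. The pads swing forward as they close: fully open they stand 13 mm farther back than shut.
Start: joints at [62.263, 21.807, 74.336, -0, 83.858, -12.336], TCP at [0.146, 0.53, 0.253] pointing down, gripper open.
Joint ranges: [-178.18, 178.18], [-50.72, 133.34], [12.68, 142.11], [-81.47, 261.47], [9.98, 163.14], [-165.26, 165.26]. Speed limits (degrees/s): [136.94, 136.94, 180, 180, 180, 180].

### API

Orientations are given as a 3x3 rotation matrix whose columns are the frame's x, y, z axes.
In Python, from rig import env gives the robot as it stands.
- The arm moves only by the tool arm_command, never from a script. Its argument "steps" is a list of rows, each an object with "delta_pos": the shift along the world's x, y, z in mm, a list of three; "dr": the turn, a rotation vector about the world's x, y, z in degrees, a list of three. In form: [{"delta_pos": [dx, dy, dz], "dr": [wx, wy, wz]}, ...]. A call has 1 to 20 rows; each row shifts and turns the commanded pose from where the row before left it; what a row does not reach is not made up. A row lasts 1/10 s, in which the tool goes at most 50 mm and 8.59 degrees, less where a joint would pass 70% of its speed; a pose out of reach is approached as far as the arm can. A call with a gripper value outside its range is refused whole. "grip" is the opening, from 0 (shut) to 1 (fully open), set as the call begins (left out, the last holds). The fingers move at their own pace and stop on an object; "squeeze" is the grip in N (left out, the last holds). Time passes only in rows, so rows that do not move let the fingers close. It gives the time, the measured TCP pose, the force and the opening at its end, in the units of the state.
- env.observe(): the state, without advancing time (a new reading comes with each control period).
- env.get_image(name): name is "side" or "top" or "wrist"; returns the picture (400x640x3 uint8, blue, green, red); there is no depth.
- env.get_calibration(name): a dict with "fx", "fy", "cx", "cy" (pixels), "view" (4x4, takes a point from world to camera coordinates). Camera axes: x right, y up, looking along -z (the intrinsics and any distortion apply to the point x, -y, -z); pixel columns grow to the right and rows downward; lengths in m; the calibration is good to about 2 mm. A picture is of the moment at which its call begins: read the wrist's pose just before it. get_calibration takes no time and is no camera call; for the wrist camera it gives the pose at the moment of the call.
- env.close_job(): hands the job in, once; it reports no verdict.
The state is a dict: "time_s": time; "q": joint angles; "qvel": joint speeds; "joint_efforts": joint torques, N m; "position": TCP position; "tool_rot": TCP orientation; "ft_force": force on the tool from outside, world axes, zero at the start; "wrist_torque": the same for the moment, N m; "grip_width": finger opening in m.
Only numpy, scipy, OpenCV 4.12 (cv2) and the standard library are available. Lean on these libraries where they do the work, as an engineer would, in place of code of your own. Each camera call takes 0.05 s, during which the arm holds its last target. There are 200 camera calls.

### The job

Press the dispenser's plunger all the way down once and let it spring back, so that a single spacer disc comes out on the bench. Then push that disc aside along the bench top, without lifting or tipping it, until it lies wholly between the two low strips of the pick-up lane, and leave it there. Keep the other spacers in the dispenser and leave the tray, the contactor, the ring core and the screwdriver where they are.

Things in the scene. Friction and masses are not known exactly. Their poses are not given: they have to be found in the camera images.
- dispenser: Spacer dispenser fixed to the bench, nothing taller than 84 mm. Origin on the bench top under the centre of its magazine; x points from magazine to plunger, z up. Magazine: open-topped aluminium shaft, 48 x 48 mm, 50 mm tall, with 3 stacked discs. Behind it, x = 24 to 136 mm, a grey housing 56 mm wide (76 mm with its low feet), 44 mm tall; the plunger stands on it at x = 75 mm, y = 0.
- exit (a point): Where the disc's centre lies on the bench after a full press: 52 mm from the dispenser's origin along its -x; the disc's near edge is then about 10 mm clear of the exit face. Pressing drives a tongue (2 mm per mm of plunger) that pushes the lowest disc out along -x; the spring draws the tongue back and the next disc drops down.
- plunger (a joint): Plunger travel in m: 0 = up, 0.026 = fully down (straight down). Sprung: returns by itself, needs about 4 N at the start and 7 to 15 N to reach the bottom.
- plunger_top (a point): Centre of the top of the plunger's round black flat knob, 40 mm across, 12 mm thick; 84 mm above the bench when up, 58 mm when down.
- spacer1: The lowest disc of the stack, the one that comes out: plain aluminium, 36 mm across, 12 mm thick, 23 to 46 g, lying flat. Origin at the centre of its underside, z up.
- spacer2: The second disc of the stack, same kind; must stay in the magazine.
- spacer3: The third, top disc of the stack, same kind; must stay in the magazine.
- lane: Pick-up lane fixed to the bench, centre 0.12 to 0.17 m to the left or right of the exit: two parallel steel strips, each 90 mm long, 8 mm wide, 10 mm tall, 66 mm apart inside, a dark patch flush with the bench between them. Open at both ends: the disc slides in along the strips. Origin at the lane's centre on the bench top, y along the strips, z up.
- screw_tray: Open grey tray of screws, 80 x 100 mm, 30 mm tall, loose, on the other side of the exit from the lane. Origin under its centre. Leave alone.
- contactor: Grey and black contactor, 45 x 70 mm, 62 mm tall, loose, beside the dispenser. Origin under its centre. Leave alone.
- toroid: White ring core lying flat, 68 mm across, 28 mm tall, loose, on the robot's side of the exit. Origin under its centre. Leave alone.
- screwdriver: Screwdriver 160 mm long with a red handle, lying loose beside the dispenser's housing, its length roughly along the dispenser's x. Origin about its middle. Leave alone.
There are look-alikes about, which are no part of the job. Several things look just like the lane: the one meant starts farthest to the robot's left.

How it is judged:
By the outcome, as a careful person would: the job done as asked, in the order asked, and still so for the second after the job is handed in, with the robot touching nothing.
It also fails if it takes over 48 s, if anything falls off the work surface, if the arm or the gripper's body presses on something with over 40 N, if the wrist force passes 120 N, or if a joint passes its speed limit or range.

## Working session

There is one attempt and no reset: what is moved stays moved. The work goes in short steps, Python scripts to look and compute and a tool call to move; the robot and the scene stay as the last step left them, time stands still between calls to the robot, and variables do not carry over. Pictures are saved under pics/ and viewed, about 8 in all and at most 12, crops included, and the job is handed in when it is done.

Besides the shell and the picture viewer there is one more tool, called after "Request:" as name(argument=value, ...) on one line, values as JSON. arm_command: Moves the arm, as the interface text tells. Its arguments: {"type":"object","properties":{"steps":{"type":"array"},"grip":{"type":"number"},"squeeze":{"type":"number"}},"required":["steps"]}

```bash
mkdir -p pics; cat > h.py <<'E'
from rig import env
import numpy as np, cv2
def ray(cal,u,v):
    V=np.array(cal["view"]); R=V[:3,:3]; t=V[:3,3]
    d=np.array([(u-cal["cx"])/cal["fx"],-(v-cal["cy"])/cal["fy"],-1.0])
    return -R.T@t, R.T@d
def at(cal,u,v,z=0):
    o,d=ray(cal,u,v); return o+d*(z-o[2])/d[2]
def pix(cal,p):
    V=np.array(cal["view"]); c=V[:3,:3]@np.array(p)+V[:3,3]
    return cal["cx"]-cal["fx"]*c[0]/c[2], cal["cy"]+cal["fy"]*c[1]/c[2]
E
python3 - <<'E'
from h import *
for n in("top","side"):
    cv2.imwrite(f"pics/{n}0.png",env.get_image(n)); c=env.get_calibration(n); print(n,{k:(np.round(v,4).tolist()) for k,v in c.items() if k!='name'})
print(env.observe())
E
```

```text
top {'fx': 419.2622, 'fy': 419.2622, 'cx': 325.5962, 'cy': 201.3084, 'view': [[-0.0292, -0.9995, -0.0135, 0.033], [0.9874, -0.0309, 0.1554, -0.567], [-0.1558, -0.0088, 0.9878, -0.8432], [0.0, 0.0, 0.0, 1.0]]}
side {'fx': 442.489, 'fy': 442.489, 'cx': 320.7515, 'cy': 194.7181, 'view': [[-0.9736, -0.2274, 0.02, 0.5549], [0.1796, -0.7091, 0.6819, -0.1456], [-0.1408, 0.6675, 0.7312, -0.8789], [0.0, 0.0, 0.0, 1.0]]}
{'time_s': 0.1, 'q': array([ 6.22629595e+01,  2.18382040e+01,  7.43787715e+01, -8.23022844e-04,
        8.38581816e+01, -1.23374186e+01]), 'qvel': array([ 0.02482857, -0.12586998, -0.10430484,  0.00717486, -0.04258587,
        0.02389791]), 'joint_efforts': array([ 4.80319330e-03, -4.49220121e+01, -2.31659031e+01, -1.69550881e-04,
        3.65587010e-03,  1.18414897e-05]), 'position': array([0.14596365, 0.5300396 , 0.25277308]), 'tool_rot': array([[ 2.65547882e-01,  9.64097487e-01, -5.97861265e-04],
       [ 9.64096817e-01, -2.65548421e-01, -1.16765803e-03],
       [-1.28449729e-03, -2.66327027e-04, -9.99999140e-01]]), 'ft_force': array([-0.39461654,  0.24715323,  0.19137633]), 'wrist_torque': array([-0.02819752, -0.01040384,  0.02769794]), 'grip_width': 0.08535899422481746}
```

View pics/top0.png

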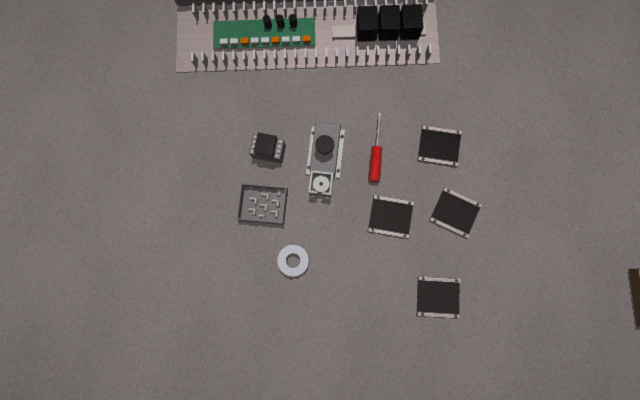

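View pics/side0.png

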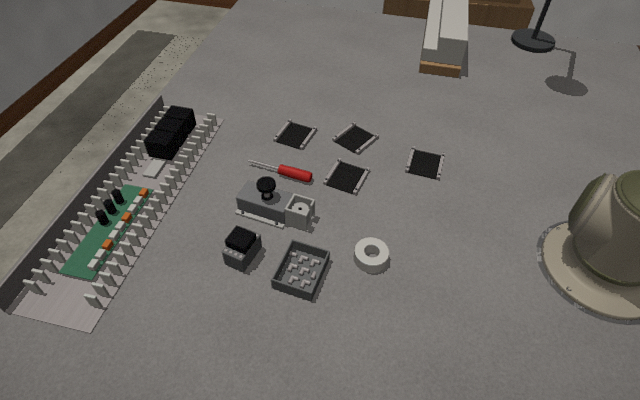

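The top view has image right = robot's right. The lanes are at (391,216), (440,146), (456,213) and (439,297), and the leftmost, (391,216), is the one meant. The plunger is at (325,145), the magazine at (321,184), the tray at (263,205) and the toroid at (293,261). Next is an enlarged crop to measure from.

```bash
python3 - <<'E'
from h import *
im=cv2.imread("pics/top0.png")[105:255,240:440]
cv2.imwrite("pics/c1.png",cv2.resize(im,None,fx=4,fy=4,interpolation=cv2.INTER_CUBIC))
E
```

```text
(no output)
```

View pics/c1.png

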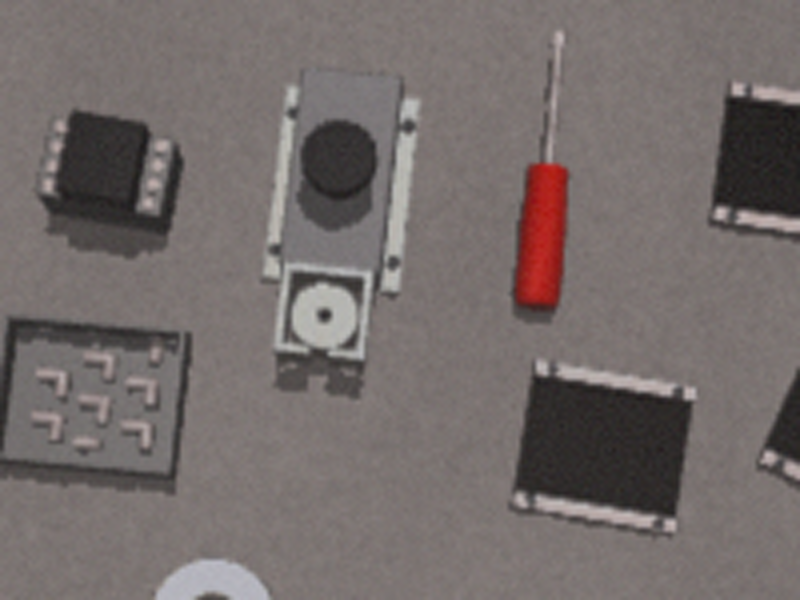

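```bash
python3 - <<'E'
from h import *
c=env.get_calibration("top")
f=lambda u,v,z:(at(c,240+(u+.5)/4-.5,105+(v+.5)/4-.5,z)*1000)
k=f(340,158,.084);s=f(324,316,.036);mag=np.mean([f(*p,.05) for p in((283,265),(375,270),(277,350),(364,357))],0)
print("knob",k,"stack",s,"mag",mag)
L=[f(*p,.01) for p in((537,360),(695,388),(514,508),(673,532))]
print("lane",np.mean(L,0),"dirs",L[1]-L[0],L[3]-L[2],L[0]-L[2],L[1]-L[3])
d=k-(s+mag)/2;d[2]=0;print(np.linalg.norm(d));d/=np.linalg.norm(d)
print("dir",d,np.degrees(np.arctan2(d[1],d[0])))
feet=[f(*p,.006) for p in((292,86),(264,278),(420,100),(398,292))]
print("feetdirs",feet[0]-feet[1],feet[2]-feet[3],np.mean(feet,0))
o=k-75*d;print("origin",o,"exit",o-52*d)
for p in ((10,320),(188,333),(175,490)): print("tray",f(*p,.03 if p[1]<400 else 0))
print("tor",f(213,625,.028), "toroid edge",f(213,560,.028))
print("driver",f(555,305,.02),f(515,305,.02))
print("contactor", f(180,150,.04))
E
```

```text
knob [681.20205801  14.00511125  84.        ] stack [607.9816575   25.49237909  36.        ] mag [608.21080952  24.74149097  50.        ]
lane [ 535.75044692 -125.22554282   10.        ] dirs [-18.3044324  -85.77431897   0.        ] [-15.60248145 -85.34975011   0.        ] [ 81.12894925 -16.31250124   0.        ] [ 78.4269983  -16.73707009   0.        ]
73.94548129311296
dir [ 0.98864492 -0.15027049  0.        ] -8.642602227218148
feetdirs [111.18834371 -18.36983439   0.        ] [110.83873387 -16.28446144   0.        ] [687.04063565  13.07774143   6.        ]
origin [607.05368894  25.27539807  84.        ] exit [555.64415306  33.08946361  84.        ]
tray [612.4222177  196.14473456  30.        ]
tray [602.1636056   99.50458993  30.        ]
tray [520.07442631 111.06007664   0.        ]
tor [445.22270567  88.80831643  28.        ] toroid edge [479.41549332  88.22479363  28.        ]
driver [ 613.30447791 -100.79178777   20.        ] [614.00450855 -78.9332196   20.        ]
contactor [701.83613616 101.34613898  40.        ]
```

Measured:
- **Knob:** about (681, 14)
- **Exit:** about (556, 33)
- **Lane:** centre about (536, -125), strips at about -101° from x

The plan is to shut the gripper, turn its yaw to -9° and move above the knob.

Request:
arm_command(steps=[{"delta_pos":[27,-26,-5],"dr":[0,0,-4.2]},{"delta_pos":[27,-26,-5],"dr":[0,0,-4.2]},{"delta_pos":[27,-26,-5],"dr":[0,0,-4.2]},{"delta_pos":[27,-26,-5],"dr":[0,0,-4.2]},{"delta_pos":[27,-26,-5],"dr":[0,0,-4.2]},{"delta_pos":[27,-26,-5],"dr":[0,0,-4.2]},{"delta_pos":[27,-26,-5],"dr":[0,0,-4.2]},{"delta_pos":[27,-26,-5],"dr":[0,0,-4.2]},{"delta_pos":[27,-26,-5],"dr":[0,0,-4.2]},{"delta_pos":[27,-26,-5],"dr":[0,0,-4.2]},{"delta_pos":[27,-26,-5],"dr":[0,0,-4.2]},{"delta_pos":[27,-26,-5],"dr":[0,0,-4.2]},{"delta_pos":[27,-26,-5],"dr":[0,0,-4.2]},{"delta_pos":[27,-26,-5],"dr":[0,0,-4.2]},{"delta_pos":[27,-26,-5],"dr":[0,0,-4.2]},{"delta_pos":[27,-26,-5],"dr":[0,0,-4.2]},{"delta_pos":[27,-26,-5],"dr":[0,0,-4.2]},{"delta_pos":[27,-26,-5],"dr":[0,0,-4.2]},{"delta_pos":[27,-26,-5],"dr":[0,0,-4.2]},{"delta_pos":[22,-22,-5],"dr":[0,0,-4.2]}], grip=0)

```text
time_s: 2.1
position: [0.6821, 0.0127, 0.1525]
tool_rot: [[0.986, -0.167, -0.001], [-0.167, -0.986, 0.0], [-0.001, 0.0, -1.0]]
ft_force: [-0.0, 0.5, 1.1]
grip_width: 0.0002
```

```bash
python3 - <<'E'
from h import *
cv2.imwrite("pics/w1.png",np.hstack([cv2.resize(env.get_image("wrist"),(400,250)),cv2.resize(env.get_image("side")[140:260,200:392],(400,250))]))
E
```

```text
(no output)
```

View pics/w1.png

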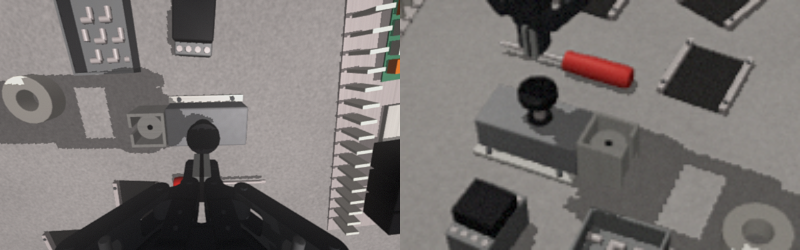

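The shut fingers are over the knob (around (202,135) in the wrist half), so I'll press.

Request:
arm_command(steps=[{"delta_pos":[0,0,-20],"dr":[0,0,0]},{"delta_pos":[0,0,-20],"dr":[0,0,0]},{"delta_pos":[0,0,-4],"dr":[0,0,0]},{"delta_pos":[0,0,-4],"dr":[0,0,0]},{"delta_pos":[0,0,-4],"dr":[0,0,0]},{"delta_pos":[0,0,-4],"dr":[0,0,0]},{"delta_pos":[0,0,-4],"dr":[0,0,0]},{"delta_pos":[0,0,-4],"dr":[0,0,0]},{"delta_pos":[0,0,-3],"dr":[0,0,0]},{"delta_pos":[0,0,-3],"dr":[0,0,0]},{"delta_pos":[0,0,-2],"dr":[0,0,0]},{"delta_pos":[0,0,0],"dr":[0,0,0]}])

```text
time_s: 3.4
position: [0.681, 0.0146, 0.0829]
tool_rot: [[0.987, -0.163, 0.001], [-0.163, -0.987, -0.0], [0.001, -0.0, -1.0]]
ft_force: [-3.9, 1.2, 6.6]
grip_width: -0.0002
```

Request:
arm_command(steps=[{"delta_pos":[0,0,-2],"dr":[0,0,0]},{"delta_pos":[0,0,-1],"dr":[0,0,0]},{"delta_pos":[0,0,-1],"dr":[0,0,0]},{"delta_pos":[0,0,0],"dr":[0,0,0]}])

```text
time_s: 3.8
position: [0.6811, 0.0146, 0.0801]
tool_rot: [[0.987, -0.163, 0.002], [-0.163, -0.987, -0.0], [0.002, -0.0, -1.0]]
ft_force: [-7.0, 1.0, 11.6]
grip_width: 0.0001
```

Request:
arm_command(steps=[{"delta_pos":[0,0,-1],"dr":[0,0,0]},{"delta_pos":[0,0,-1],"dr":[0,0,0]},{"delta_pos":[0,0,0],"dr":[0,0,0]}])

```text
time_s: 4.1
position: [0.6812, 0.0146, 0.0799]
tool_rot: [[0.987, -0.163, 0.003], [-0.163, -0.987, -0.001], [0.003, 0.0, -1.0]]
ft_force: [-11.9, 0.8, 23.2]
grip_width: -0.0003
```

The force jumped to 23 N with no more travel, so the plunger has bottomed out. Retract and move over to the start of the push.

Request:
arm_command(steps=[{"delta_pos":[0,0,4],"dr":[0,0,0]},{"delta_pos":[0,0,6],"dr":[0,0,0]},{"delta_pos":[0,0,8],"dr":[0,0,0]},{"delta_pos":[0,0,10],"dr":[0,0,0]},{"delta_pos":[0,0,30],"dr":[0,0,0]},{"delta_pos":[0,0,40],"dr":[0,0,0]},{"delta_pos":[-30,18,0],"dr":[0,0,0]},{"delta_pos":[-30,18,0],"dr":[0,0,0]},{"delta_pos":[-31,18,0],"dr":[0,0,0]},{"delta_pos":[-30,18,0],"dr":[0,0,0]},{"delta_pos":[0,30,0],"dr":[0,0,0]},{"delta_pos":[0,30,0],"dr":[0,0,0]},{"delta_pos":[0,0,0],"dr":[0,0,0]}], grip=0.15)

```text
time_s: 5.4
position: [0.5591, 0.149, 0.1735]
tool_rot: [[0.987, -0.16, -0.001], [-0.16, -0.987, 0.001], [-0.001, -0.0, -1.0]]
ft_force: [0.2, -0.8, 1.3]
grip_width: 0.0126
```

```bash
python3 - <<'E'
from h import *
print(env.observe()["position"],env.observe()["grip_width"])
t=env.get_image("top");cv2.imwrite("pics/top2.png",t);s=env.get_image("side");w=env.get_image("wrist");cv2.imwrite("pics/w2.png",w);cv2.imwrite("pics/s2.png",s)
a=cv2.resize(t[130:250,280:430],(500,400),interpolation=cv2.INTER_CUBIC)
b=cv2.resize(s[160:280,220:340],(300,300))
b=cv2.copyMakeBorder(b,0,100,0,0,cv2.BORDER_CONSTANT)
cv2.imwrite("pics/c2.png",np.hstack([a,b]))
E
```

```text
[0.55905377 0.14901162 0.17347591] 0.012590483867994391
```

View pics/c2.png

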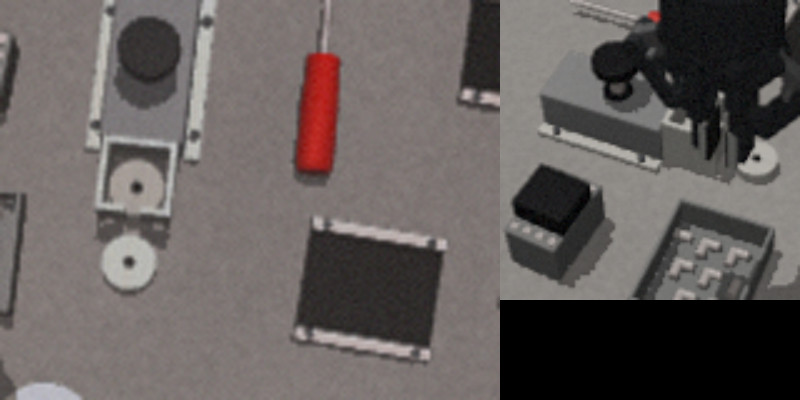

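View pics/w2.png

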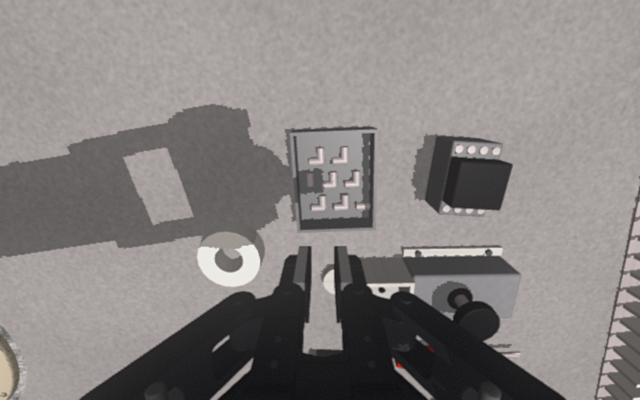

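The disc is out at about (318.5, 209) in the top view, the plunger is back up, and two discs remain in the magazine. Now to get the disc's position.

```bash
python3 - <<'E'
from h import *
c=env.get_calibration("top");t=cv2.imread("pics/top2.png")
p=t[197:222,304:334].astype(int);g=p.min(2)
m=np.uint8(g>150);n,l,st,ce=cv2.connectedComponentsWithStats(m)
for i in range(1,n): print(st[i],ce[i]+[304,197], at(c,*(ce[i]+[304,197]),.012)*1000)
print("byeye",at(c,280+128.5/3.333-.5,130+263.5/3.333-.5,.012)*1000)
print("hole",at(c,280+128.5/3.333-.5,130+262/3.333-.5,.012)*1000, env.nose_length)
E
```

```text
[  7   4  16  15 183] [318.20765027 208.04918033] [558.47222832  32.75312677  12.        ]
byeye [557.35775739  33.11978006  12.        ]
hole [558.35293129  33.09348904  12.        ] 0.022
```

Before sliding past the magazine I want to check how far the finger linkage spreads at the height of its top.

```bash
python3 - <<'E'
from h import *
c=env.get_calibration("side");o=env.observe();P=o["position"];R=np.array(o["tool_rot"])
s=env.get_image("side");u0,v0=[int(x) for x in pix(c,P)]
x0,y0=u0-50,v0-55;k=8
im=cv2.resize(s[y0:y0+75,x0:x0+100],None,fx=k,fy=k,interpolation=cv2.INTER_CUBIC)
im=cv2.convertScaleAbs(im,alpha=1.6,beta=25)
q=lambda a,b:tuple(int((w-z+.5)*k) for w,z in zip(pix(c,P+R@np.array([a,0,b])/1000),(x0,y0)))
for b,col in((22,(0,255,0)),(0,(255,0,0)),(-25,(0,0,255)),(-51,(0,255,255))):
    cv2.line(im,q(-50,b),q(50,b),col,1)
    for a in range(-50,51,10): cv2.circle(im,q(a,b),3,col,-1)
cv2.imwrite("pics/c3.png",im)
E
```

```text
(no output)
```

View pics/c3.png

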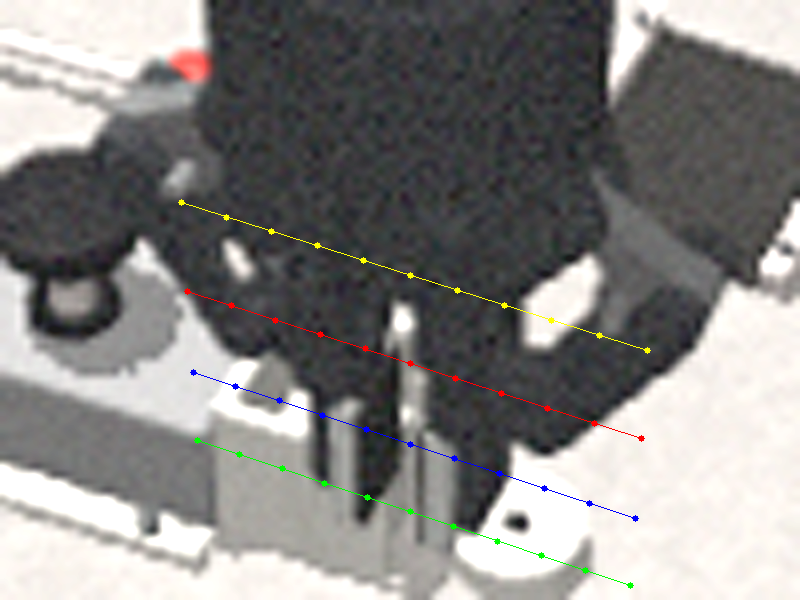

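With the jaw axis across the push, the linkage is ±40 mm wide at magazine-top height and would hit the magazine. So I'll turn the jaws along the push direction, straddle the disc with an opening of about 52 mm, and push with the trailing pad.

Request:
arm_command(steps=[{"delta_pos":[0,-10.5,0],"dr":[0,0,8.3]},{"delta_pos":[0,-10.5,0],"dr":[0,0,8.3]},{"delta_pos":[0,-10.5,0],"dr":[0,0,8.3]},{"delta_pos":[0,-10.5,0],"dr":[0,0,8.3]},{"delta_pos":[0,-10.5,0],"dr":[0,0,8.3]},{"delta_pos":[0,-10.5,0],"dr":[0,0,8.3]},{"delta_pos":[0,-10.5,0],"dr":[0,0,8.3]},{"delta_pos":[0,-10.5,0],"dr":[0,0,8.3]},{"delta_pos":[0,-10.5,0],"dr":[0,0,8.3]},{"delta_pos":[0,-10.5,0],"dr":[0,0,8.3]},{"delta_pos":[-1.5,-11,0],"dr":[0,0,8.3]},{"delta_pos":[0,0,0],"dr":[0,0,0]},{"delta_pos":[0,0,-40],"dr":[0,0,0]},{"delta_pos":[0,0,-40],"dr":[0,0,0]},{"delta_pos":[0,0,-20],"dr":[0,0,0]},{"delta_pos":[0,0,0],"dr":[0,0,0]},{"delta_pos":[0,0,0],"dr":[0,0,0]}], grip=0.61)

```text
time_s: 7.3
position: [0.5589, 0.0301, 0.074]
tool_rot: [[0.144, 0.99, 0.0], [0.99, -0.144, -0.0], [-0.0, 0.0, -1.0]]
ft_force: [-0.0, 0.2, -0.4]
grip_width: 0.0524
```

```bash
python3 - <<'E'
from h import *
o=env.observe();print(o["position"],o["tool_rot"],o["grip_width"])
s=env.get_image("side");w=env.get_image("wrist");cw=env.get_calibration("wrist");cs=env.get_calibration("side")
for im,c in((s,cs),(w,cw)):
    for a in np.linspace(0,6.28,24): cv2.circle(im,tuple(int(round(x)) for x in pix(c,[.5575+.018*np.cos(a),.033+.018*np.sin(a),.012])),1,(0,255,0),-1)
u,v=[int(x) for x in pix(cs,[.5575,.033,.03])]
a=cv2.resize(s[v-50:v+50,u-50:u+50],(400,400),interpolation=cv2.INTER_CUBIC)
b=cv2.resize(w,(400,250));b=cv2.copyMakeBorder(b,0,150,0,0,cv2.BORDER_CONSTANT)
cv2.imwrite("pics/c4.png",np.hstack([a,b]))
E
```

```text
[0.55894887 0.03008391 0.07396218] [[ 1.43536112e-01  9.89644984e-01  4.36903332e-04]
 [ 9.89645080e-01 -1.43536098e-01 -6.42348684e-05]
 [-8.58315772e-07  4.41599256e-04 -9.99999902e-01]] 0.05244880900026291
```

View pics/c4.png

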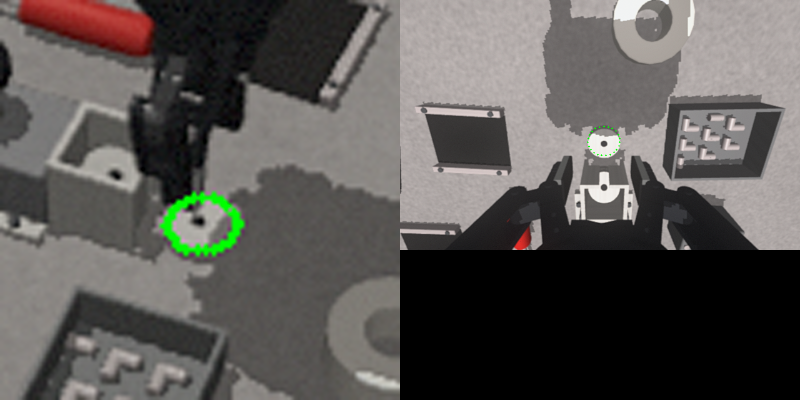

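The disc sits under the predicted circle in both views and is centred between the fingers. Now descend around it.

Request:
arm_command(steps=[{"delta_pos":[-1,3.5,0],"dr":[0,0,0]},{"delta_pos":[0,0,-20],"dr":[0,0,0]},{"delta_pos":[0,0,-15],"dr":[0,0,0]},{"delta_pos":[0,0,-8],"dr":[0,0,0]},{"delta_pos":[0,0,-5],"dr":[0,0,0]},{"delta_pos":[0,0,-4],"dr":[0,0,0]},{"delta_pos":[0,0,-1],"dr":[0,0,0]},{"delta_pos":[0,0,0],"dr":[0,0,0]}])

```text
time_s: 8.2
position: [0.5577, 0.0337, 0.0206]
tool_rot: [[0.141, 0.99, 0.001], [0.99, -0.141, -0.0], [0.0, 0.001, -1.0]]
ft_force: [-0.3, 0.6, 1.0]
grip_width: 0.0524
```

Request:
arm_command(steps=[{"delta_pos":[-0.5,-4,0],"dr":[0,0,0]},{"delta_pos":[-0.5,-4,0],"dr":[0,0,0]},{"delta_pos":[-0.7,-5,0],"dr":[0,0,0]},{"delta_pos":[-1,-7,0],"dr":[0,0,0]},{"delta_pos":[-1,-7,0],"dr":[0,0,0]},{"delta_pos":[-1,-7,0],"dr":[0,0,0]},{"delta_pos":[-1,-7,0],"dr":[0,0,0]},{"delta_pos":[-1,-7,0],"dr":[0,0,0]},{"delta_pos":[-1,-7,0],"dr":[0,0,0]},{"delta_pos":[-1,-7,0],"dr":[0,0,0]},{"delta_pos":[-1,-7,0],"dr":[0,0,0]},{"delta_pos":[-0.7,-5,0],"dr":[0,0,0]},{"delta_pos":[0,0,0],"dr":[0,0,0]}])

```text
time_s: 9.5
position: [0.5471, -0.0409, 0.0203]
tool_rot: [[0.142, 0.99, -0.0], [0.99, -0.142, -0.0], [-0.0, -0.0, -1.0]]
ft_force: [0.9, 0.4, -0.2]
grip_width: 0.0523
```

```bash
python3 - <<'E'
from h import *
o=env.observe();P=o["position"];print(P,o["ft_force"],o["grip_width"])
s=env.get_image("side");t=env.get_image("top");w=env.get_image("wrist");cv2.imwrite("pics/t5.png",t);cv2.imwrite("pics/w5.png",w)
c=env.get_calibration("side");u,v=[int(x) for x in pix(c,[.545,-.04,.02])]
a=cv2.resize(s[v-50:v+50,u-50:u+50],(400,400),interpolation=cv2.INTER_CUBIC)
b=cv2.resize(t[150:250,290:390],(400,400),interpolation=cv2.INTER_CUBIC)
cv2.imwrite("pics/c5.png",np.hstack([a,b]))
E
```

```text
[ 0.5470952  -0.04093071  0.02029478] [ 0.85720842  0.39649466 -0.21096216] 0.05230026221118088
```

View pics/c5.png

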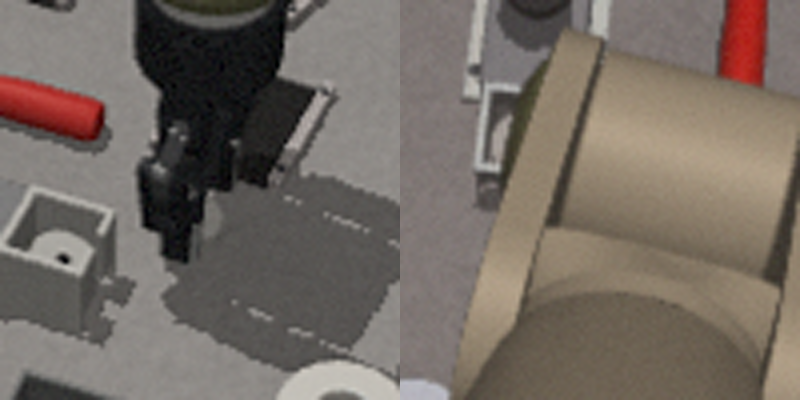

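The disc's edge shows at (212,220), just ahead of the trailing finger. The wrist view with the predicted circle drawn in should tell more.

```bash
python3 - <<'E'
from h import *
w=cv2.imread("pics/w5.png");c=env.get_calibration("wrist")
for a in np.linspace(0,6.28,40): 
    x,y=pix(c,[.5482+.018*np.cos(a),-.0328+.018*np.sin(a),.012]);cv2.circle(w,(int(round(x)),int(round(y))),1,(0,255,0),-1)
u,v=[int(x) for x in pix(c,[.548,-.033,.012])];print(u,v)
v=min(v,330);cv2.imwrite("pics/c6.png",cv2.resize(w[max(0,v-80):v+70,max(0,u-100):u+100],None,fx=4,fy=4))
E
```

```text
335 272
```

View pics/c6.png

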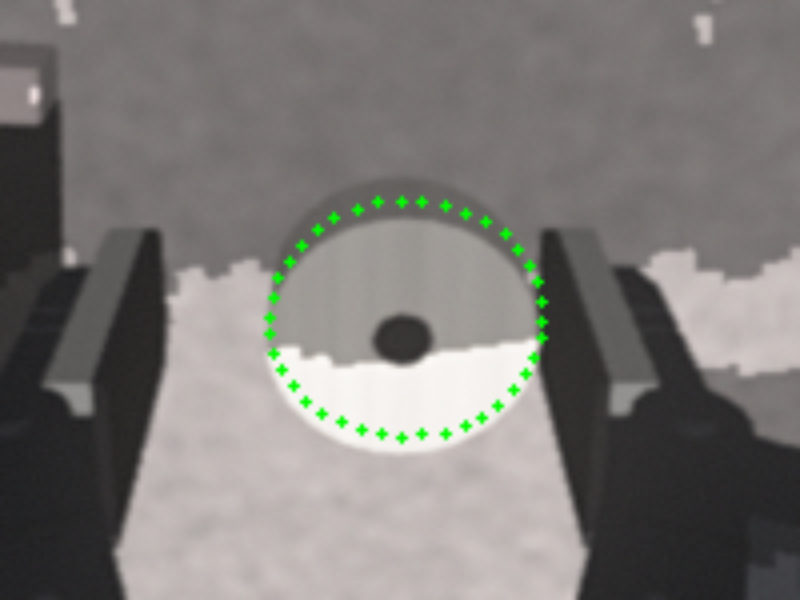

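The disc lies against the trailing pad, about 2 mm towards +x of the prediction, which is fine. On into the lane.

Request:
arm_command(steps=[{"delta_pos":[-0.7,-4,0],"dr":[0,0,0]},{"delta_pos":[-1,-7,0],"dr":[0,0,0]},{"delta_pos":[-1,-7,0],"dr":[0,0,0]},{"delta_pos":[-1,-7,0],"dr":[0,0,0]},{"delta_pos":[-1,-7,0],"dr":[0,0,0]},{"delta_pos":[-1,-7,0],"dr":[0,0,0]},{"delta_pos":[-1,-7,0],"dr":[0,0,0]},{"delta_pos":[-1,-7,0],"dr":[0,0,0]},{"delta_pos":[-1,-7,0],"dr":[0,0,0]},{"delta_pos":[-1,-7,0],"dr":[0,0,0]},{"delta_pos":[-1,-7,0],"dr":[0,0,0]},{"delta_pos":[-1,-7,0],"dr":[0,0,0]},{"delta_pos":[-0.7,-6,0],"dr":[0,0,0]},{"delta_pos":[-0.5,-4,0],"dr":[0,0,0]},{"delta_pos":[0,-2,0],"dr":[0,0,0]},{"delta_pos":[0,0,0],"dr":[0,0,0]}])

```text
time_s: 11.25
position: [0.5343, -0.1335, 0.0203]
tool_rot: [[0.141, 0.99, 0.0], [0.99, -0.141, -0.0], [-0.0, 0.0, -1.0]]
ft_force: [0.5, 0.5, 0.0]
grip_width: 0.0524
```

```bash
python3 - <<'E'
from h import *
o=env.observe();P=o["position"];print(P,o["ft_force"])
w=env.get_image("wrist");c=env.get_calibration("wrist")
L=np.array([.5358,-.1252,0]);ax=np.array([-.195,-.981,0]);n=np.array([.981,-.195,0])
for s in(-1,1):
    for e in(33,41): cv2.line(w,*[tuple(int(x) for x in pix(c,L+(s*e*n+k*45*ax+[0,0,10])/1000)) for k in(-1,1)],(0,255,255),1)
d=P+np.array([.003,.0082,0])
for a in np.linspace(0,6.28,40):
    x,y=pix(c,[d[0]+.018*np.cos(a),d[1]+.018*np.sin(a),.012]);cv2.circle(w,(int(round(x)),int(round(y))),1,(0,255,0),-1)
cv2.imwrite("pics/c7.png",w[100:400])
E
```

```text
[ 0.5342762  -0.13345249  0.02032241] [0.51546449 0.45735992 0.01882506]
```

View pics/c7.png

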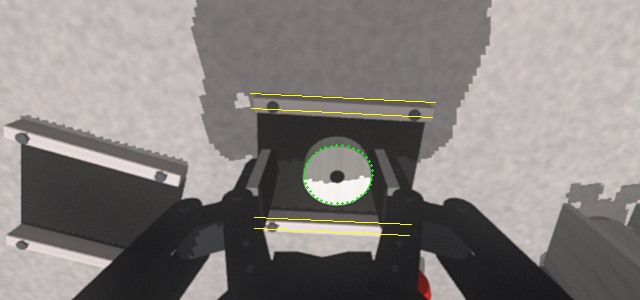

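The disc is well inside the lane. Back the pad off, lift straight up and move clear.

Request:
arm_command(steps=[{"delta_pos":[0.6,4,0],"dr":[0,0,0]},{"delta_pos":[0.5,3,0],"dr":[0,0,0]},{"delta_pos":[0,0,5],"dr":[0,0,0]},{"delta_pos":[0,0,15],"dr":[0,0,0]},{"delta_pos":[0,0,40],"dr":[0,0,0]},{"delta_pos":[0,0,50],"dr":[0,0,0]},{"delta_pos":[0,0,50],"dr":[0,0,0]},{"delta_pos":[-30,30,20],"dr":[0,0,0]},{"delta_pos":[-30,35,0],"dr":[0,0,0]},{"delta_pos":[-30,35,0],"dr":[0,0,0]},{"delta_pos":[-30,35,0],"dr":[0,0,0]},{"delta_pos":[-25,35,0],"dr":[0,0,0]},{"delta_pos":[-20,35,0],"dr":[0,0,0]},{"delta_pos":[0,35,0],"dr":[0,0,0]},{"delta_pos":[0,35,0],"dr":[0,0,0]},{"delta_pos":[0,35,0],"dr":[0,0,0]},{"delta_pos":[0,0,0],"dr":[0,0,0]}])

```text
time_s: 13.0
position: [0.3698, 0.1866, 0.2007]
tool_rot: [[0.136, 0.991, 0.001], [0.991, -0.136, 0.001], [0.001, 0.001, -1.0]]
ft_force: [0.3, -1.0, 0.6]
grip_width: 0.0519
```

```bash
python3 - <<'E'
from h import *
t=env.get_image("top");cv2.imwrite("pics/t8.png",t)
t0=cv2.imread("pics/top0.png")
a=[cv2.resize(x[105:275,235:435],None,fx=2,fy=2,interpolation=cv2.INTER_CUBIC) for x in(t0,t)]
cv2.imwrite("pics/c8.png",np.hstack(a))
E
```

```text
(no output)
```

View pics/c8.png

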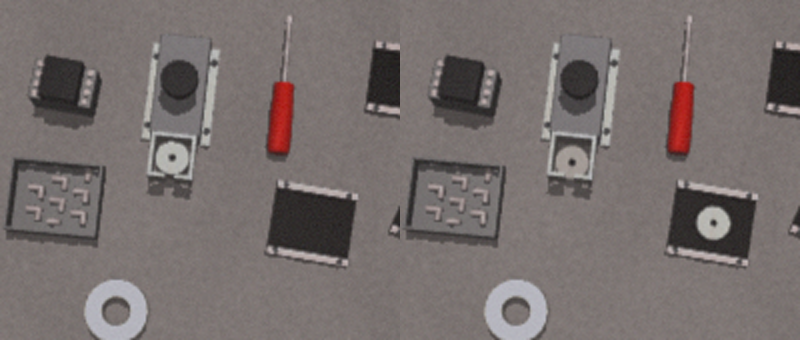

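The disc is in the middle of the lane, at (713,223) in the picture, and everything else is where it was at the start.

```bash
python3 -c "
from rig import env
print(env.close_job())"
```

```text
the job is handed in; nothing more can be done
None
```

The disc is in the pick-up lane and the job is handed in, at about 13 s on the robot's clock. I pressed the plunger once to its stop: the force rose to 23 N with no more travel. One disc came out. I set the jaws around it and slid it flat along the bench with the trailing pad, into the lane farthest to the robot's left. Then I backed the pad off, lifted clear and moved away.

- **Disc:** the last top view shows it lying flat, near the middle of the lane between the strips.
- **Dispenser:** the plunger is back up. The other discs are still in the magazine; only the top one can be seen.
- **Other things:** the tray, contactor, ring core and screwdriver look unmoved against the first picture.
- **Checks:** none failed. Partway along, the disc sat about 2 mm to one side of where I predicted, which is within the lane's clearance.

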